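# Pack the desk gift set

## Task

A customer has ordered a desk gift set. Put the blue ink bottle, the orange stamp, the green clip pot and the yellow stapler into the wooden gift tray, each standing upright in the middle of the bay lined with the card of its own colour (the stapler lengthwise in its bay); set each one down rather than dropping it. The black ink bottle and the black stapler belong to another order: leave them where they stand.

Things in the scene. Friction and masses are not known exactly. Their poses are not given: they have to be found in the camera images.
- ink_blue: Ink bottle: square glass body 44 x 44 mm, 32 mm high; round screw cap 30 mm across, at 36 to 64 mm height (grip here from above). About 0.12 kg. Origin: centre of underside, z up, x and y square to the body's sides. Blue cap, dark blue glass, small white label.
- stamp_orange: Orange rubber stamp standing on its face: rectangular base 48 (x) x 36 (y) mm, 16 mm high, a thin neck, and a round grip knob 28 mm across that spans 34 to 66 mm height. About 0.08 kg. Origin at the centre of its underside, z up.
- clips_green: Green round pot of paper clips with its lid shut (rigid, closed): a plain cylinder 50 mm across and 46 mm high, white dot in the middle of the lid. About 0.09 kg. Origin at the centre of its underside, z up.
- stapler_yellow: Small stapler standing on its base, 78 mm long (x), 30 wide (y), 44 high; coloured upper arm 28 mm wide at 28 to 42 mm height, on a 22 mm wide steel magazine at 20 to 28 mm. About 0.13 kg. Grip across the width at the middle. Origin: centre of underside, z up. Yellow upper arm.
- ink_black: Ink bottle: square glass body 44 x 44 mm, 32 mm high; round screw cap 30 mm across, at 36 to 64 mm height (grip here from above). About 0.12 kg. Origin: centre of underside, z up, x and y square to the body's sides. Black cap, dark grey glass: a look-alike not in the set; stays put.
- stapler_black: Small stapler standing on its base, 78 mm long (x), 30 wide (y), 44 high; coloured upper arm 28 mm wide at 28 to 42 mm height, on a 22 mm wide steel magazine at 20 to 28 mm. About 0.13 kg. Grip across the width at the middle. Origin: centre of underside, z up. Black upper arm: a look-alike not in the set; stays put.
- card_blue: Blue card, target for the blue thing. 88 x 68 x 3 mm, fixed in any one of the 4 bays (2 x 2) of a dark wood tray (202 x 162 mm, fixed, left or right of the loose things). Origin: centre of its underside, 6 mm above the table; x along its long side, z up. Top face 9 mm above the table. Bay 92 x 72 mm inside; bays 98 mm apart in x, 78 mm in y; walls 6 mm thick, tops 22 mm above the table.
- card_orange: Orange card, target for the orange thing. 88 x 68 x 3 mm, fixed in any one of the 4 bays (2 x 2) of a dark wood tray (202 x 162 mm, fixed, left or right of the loose things). Origin: centre of its underside, 6 mm above the table; x along its long side, z up. Top face 9 mm above the table. Bay 92 x 72 mm inside; bays 98 mm apart in x, 78 mm in y; walls 6 mm thick, tops 22 mm above the table.
- card_green: Green card, target for the green thing. 88 x 68 x 3 mm, fixed in any one of the 4 bays (2 x 2) of a dark wood tray (202 x 162 mm, fixed, left or right of the loose things). Origin: centre of its underside, 6 mm above the table; x along its long side, z up. Top face 9 mm above the table. Bay 92 x 72 mm inside; bays 98 mm apart in x, 78 mm in y; walls 6 mm thick, tops 22 mm above the table.
- card_yellow: Yellow card, target for the yellow thing. 88 x 68 x 3 mm, fixed in any one of the 4 bays (2 x 2) of a dark wood tray (202 x 162 mm, fixed, left or right of the loose things). Origin: centre of its underside, 6 mm above the table; x along its long side, z up. Top face 9 mm above the table. Bay 92 x 72 mm inside; bays 98 mm apart in x, 78 mm in y; walls 6 mm thick, tops 22 mm above the table.
Not all that is in view belongs to the job. There is more than one size of the clips_green; the job needs the smaller. What is shaped like the ink_blue but pink is not meant.

How it is judged:
At the end, for the whole second after the job is handed in: Each coloured thing rests upright (0.12 rad) on the card of its own colour, underside on the card (4 mm), centre within 15 mm of the card's; the stapler lies along its bay's long side (0.35 rad, either way round); the black bottle and black stapler are upright, within 20 mm of their start (horizontal distance between ink_blue and card_blue below 0.015 m and z of ink_blue in the frame of card_blue below 0.007 m and angle between each of ink_blue, stamp_orange, clips_green, stapler_yellow, ink_black, stapler_black's own z axis and vertical below 0.12 rad and linear speed of each of ink_blue, stamp_orange, clips_green, stapler_yellow below 0.02 m/s and horizontal distance between stamp_orange and card_orange below 0.015 m and z of stamp_orange in the frame of card_orange below 0.007 m and horizontal distance between clips_green and card_green below 0.015 m and z of clips_green in the frame of card_green below 0.007 m and horizontal distance between stapler_yellow and card_yellow below 0.015 m and z of stapler_yellow in the frame of card_yellow below 0.007 m and angle between the x axis of stapler_yellow and the x axis of card_yellow, either way round below 0.35 rad and distance of each of ink_black, stapler_black from where it was at the start of the episode below 0.02 m); the robot touches nothing.
It fails at once if the black ink bottle or the black stapler is shifted by more than 20 mm (distance of any of ink_black, stapler_black from where it was at the start of the episode above 0.02 m).
It fails at once if a piece of the set is dropped or thrown (it moves faster than 0.7 m/s out of the fingers, a fall of about 25 mm) ((linear speed of ink_blue above 0.7 m/s and contact force between ink_blue and the fingers below 0.05 N) or (linear speed of stamp_orange above 0.7 m/s and contact force between stamp_orange and the fingers below 0.05 N) or (linear speed of clips_green above 0.7 m/s and contact force between clips_green and the fingers below 0.05 N) or (linear speed of stapler_yellow above 0.7 m/s and contact force between stapler_yellow and the fingers below 0.05 N)).
It also fails if it takes over 106 s, if anything falls off the work surface, if the arm or the gripper's body presses on something with over 40 N, if the wrist force passes 120 N, or if a joint passes its speed limit or range.

## Robot

A 7-joint arm with a two-finger parallel gripper is mounted at the origin on the work surface. World frame = base frame: x ahead of the robot, y to its left, z up, the work surface at z = 0. Lengths are in m, angles in rad, forces in N, time in s.
With the tool pointing down it reaches from about 0.4 to 0.85 m from the base axis. Payload 10.4 kg.
Tool frame: the origin (TCP) lies at the very end of the fingers, on their centre line; the grasp point (between the pads) lies 19 mm behind it; z points along the fingers, y is the line along which they close (so a half turn about z gives the same grasp; the last joint's range is limited). The gripper opens to 85 mm and grips with 20 to 120 N. Pads are 22 mm wide; open, the fingers measure 114 mm over their backs; the gripper's body (76 mm by 85 mm) begins 54 mm behind the grasp point. The pads swing forward as they close: fully open they stand 13 mm farther back than shut.
Start: joints at [-1.263, 0.332, -0.065, 1.46, 0.022, 1.35, -0.088], TCP at [0.203, 0.591, 0.231] pointing down, gripper open.
Joint ranges: [-2.6, 2.6], [-0.5, 2.12], [-1.47, 1.34], [0.16, 2.42], [-1.27, 4.41], [0.06, 2.06], [-2.6, 2.6]. Speed limits (rad/s): [2.22, 2.22, 2.79, 2.79, 3.14, 3.14, 3.14].

## Interface

Orientations are given as a unit quaternion [x, y, z, w].
In Python, from workcell import manip, vision, order gives the robot as it stands. The module is installed in compiled form; this text tells all that it offers.
- The arm moves only by the tool move_arm, never from a script. Its argument "motion" is a list of rows, each a list of 3 entries, a list of its own where there are three numbers: the shift along the tool's x, y, z scaled (see below), then the turn, a rotation vector about the tool's x, y, z scaled (see below), then the opening, from -1 (shut) to 1 (fully open). In form: [[[dx, dy, dz], [wx, wy, wz], hand], ...]. A call has 1 to 12 rows; each row shifts and turns the commanded pose from where the row before left it, along the tool's axes as they then stand; what a row does not reach is not made up. The controller multiplies each number of a shift by 0.75 m and each number of a turn by pi/4 rad. A row lasts 1/10 s, in which the tool goes at most 50 mm and 8.59 degrees, less where a joint would pass 70% of its speed; a pose out of reach is approached as far as the arm can. A call with a number of a shift or a turn outside -1 to 1 is refused whole. A call with a gripper value outside its range is refused whole. The fingers move at their own pace and stop on an object; "newtons" is the grip in N (left out, the last holds). Time passes only in rows, so rows that do not move let the fingers close. It gives the time, the measured TCP pose, the force, the opening and the grip force at its end, in the units of the state.
- manip.get_obs(): the state, without advancing time (a new reading comes with each control period).
- vision.camera(name): name is "scene" or "side" or "wrist"; returns a dict with "pixels" (420x560x3 uint8, red, green, blue), "fx", "fy", "cx", "cy" (pixels), "R" (3x3) and "t" (3): a world point X has camera coordinates R X + t. Camera axes: x right, y down, z forward; pixel columns grow to the right and rows downward; lengths in m; the calibration is good to about 2 mm. A picture is of the moment at which its call begins. There is no depth.
- order.hand_in(): hands the job in; it is judged then, once.
The state is a dict: "clock": time; "joint_pos": joint angles; "joint_velocities": joint speeds; "tau": joint torques, N m; "position": TCP position; "ee_rot": TCP orientation; "ft_force": force on the tool from outside, world axes, zero at the start; "torque": the same for the moment, N m; "grip_width": opening from 0.0 (shut) to 1.0 (fully open); "grasp_force": force on a finger pad.
Only numpy, scipy, OpenCV 4.12 (cv2) and the standard library are available. Lean on these libraries where they do the work, as an engineer would, in place of code of your own. Each camera call takes 0.05 s, during which the arm holds its last target. There are 200 camera calls.

## Working session

There is one attempt and no reset: what is moved stays moved. The work goes in short steps, Python scripts to look and compute and a tool call to move; the robot and the scene stay as the last step left them, time stands still between calls to the robot, and variables do not carry over. Pictures are saved under pics/ and viewed, at most 14 in all, crops included, and the job is handed in when it is done.

Besides the shell and the picture viewer there is one more tool, called after "Emit:" by a JSON object that holds its "api" and its "payload". move_arm: Moves the arm, as the interface text tells. Its arguments: {"type":"object","properties":{"motion":{"type":"array"},"newtons":{"type":"number"}},"required":["motion"]}

```bash
mkdir -p pics
python3 - <<'E'
from workcell import manip, vision, order
import cv2,pickle
print(manip.get_obs())
for n in ["scene","side","wrist"]:
    c=vision.camera(n); pickle.dump(c,open(f"pics/{n}0.pkl","wb"))
    cv2.imwrite(f"pics/{n}0.png",c["pixels"][:,:,::-1])
    print(n,c["fx"],c["cx"],c["cy"],c["R"],c["t"])
E
```

```text
{'clock': 0.0, 'joint_pos': array([-1.26256173,  0.33285015, -0.06470383,  1.46095468,  0.02159858,
        1.3498959 , -0.0884838 ]), 'joint_velocities': array([ 0.00247765,  0.00139234,  0.00139468,  0.00121985, -0.00043774,
       -0.00141269, -0.00081105]), 'tau': array([-1.12824880e-03, -6.25459814e+01,  4.85181611e-02, -3.91598511e+01,
        1.61673746e-02,  1.01622439e-02, -9.83104904e-07]), 'position': array([0.20289962, 0.59074676, 0.23052312]), 'ee_rot': array([ 1.64643797e-01,  9.86352838e-01, -7.01206666e-04, -8.46621231e-05]), 'ft_force': array([ 0.59983759, -0.5140257 ,  0.16590488]), 'torque': array([-0.00974656,  0.0069136 ,  0.02220995]), 'grasp_force': 0.0, 'grip_width': 1.0019906954899782}
scene 457.8206675936301 275.2137312507845 206.88860395663315 [[-1.40601111e-01  9.90065917e-01  8.98652148e-04]
 [ 8.02455330e-01  1.14489735e-01 -5.85625771e-01]
 [-5.79911003e-01 -8.16185060e-02 -8.10581056e-01]] [ 0.09442297 -0.43850257  1.50444284]
side 392.9946806093796 277.3372793827351 212.12436819319882 [[ 0.75762126 -0.65238783 -0.02000362]
 [-0.51667125 -0.58072224 -0.62913631]
 [ 0.39882433  0.48698234 -0.77703755]] [-0.41382265  0.29192373  0.77152771]
wrist 339.7088427988798 277.1128830943299 212.4320536486507 [[ 0.32624452  0.94528484 -0.00104322]
 [ 0.89555203 -0.3087267   0.32042844]
 [ 0.30257408 -0.10547228 -0.94727215]] [-0.62539414 -0.04121262  0.38036105]
```

View pics/scene0.png

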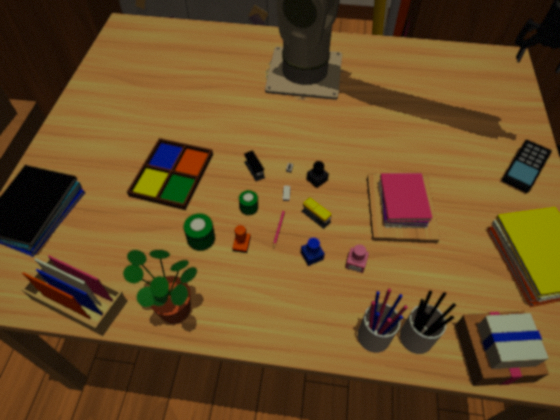

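View pics/side0.png

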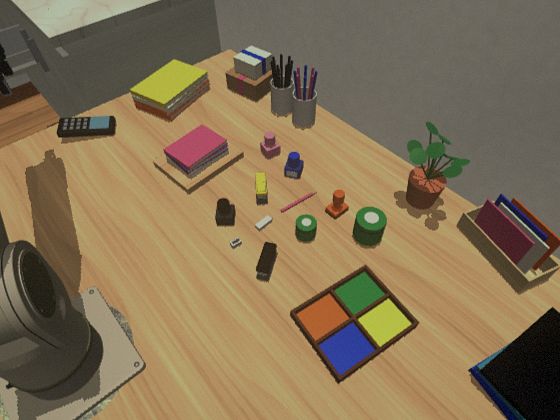

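The scene view shows the tray at about (170,173), with the blue card top left, orange top right, yellow bottom left and green bottom right. The blue ink bottle is at (313,250), orange stamp (241,238), small green pot (248,202), yellow stapler (317,211), black stapler (254,165) and black ink bottle (317,174). The pink bottle at (357,257) and the large green pot at (199,231) are distractors. The side view agrees.

```bash
cat > h.py <<'E'
import numpy as np, cv2, pickle
from workcell import manip, vision, order
from scipy.spatial.transform import Rotation as Ro
def ray(c,u,v,z):
    d=c["R"].T@np.array([(u-c["cx"])/c["fx"],(v-c["cy"])/c["fy"],1]); o=-c["R"].T@c["t"]
    return o+d*(z-o[2])/d[2]
def proj(c,X):
    p=c["R"]@np.asarray(X)+c["t"]; return np.array([c["fx"]*p[0]/p[2]+c["cx"],c["fy"]*p[1]/p[2]+c["cy"]])
def snap(n,f):
    c=vision.camera(n); pickle.dump(c,open(f"pics/{f}.pkl","wb")); cv2.imwrite(f"pics/{f}.png",c["pixels"][:,:,::-1]); return c
def go(pos,yaw):
    """yaw: world angle of tool y axis (mod pi). Prints shift in tool frame of *current* pose and total turn, in units"""
    s=manip.get_obs(); R=Ro.from_quat(s["ee_rot"]); M=R.as_matrix()
    y=np.array([np.cos(yaw),np.sin(yaw),0]); y=y if y@M[:,1]>0 else -y
    z=np.array([0,0,-1.]); T=np.column_stack([np.cross(y,z),y,z])
    d=np.array(pos)-s["position"]
    print("turn",np.round((R.inv()*Ro.from_matrix(T)).as_rotvec()/(np.pi/4),3),"shift in new axes",np.round(T.T@d/.75,4),"in old",np.round(M.T@d/.75,4),"t",round(s["clock"],2),"grip",round(s["grip_width"],3),"j7",s["joint_pos"][6].round(2))
E
python3 - <<'E'
from h import *
c=pickle.load(open("pics/scene0.pkl","rb")); s=pickle.load(open("pics/side0.pkl","rb"))
for n,u,v,u2,v2,z in [("blue",313,245,294,157,.06),("orange",241,231,339,197,.06),("green",248,197,306,220,.046),("yel",317,209,261,184,.04),("blkst",254,163,267,257,.04),("blkink",318,168,226,205,.06),("big",199,222,372,217,.06),("pink",358,250,269,138,.06),("cb",166,155,346,350,.009),("co",192,162,323,316,.009),("cy",152,182,386,322,.009),("cg",179,189,360,291,.009)]:
    print(n,ray(c,u,v,z).round(3),ray(s,u2,v2,z).round(3))
w=pickle.load(open("pics/wrist0.pkl","rb")); print(-w["R"].T@w["t"], ray(w,277,212,.03))
E
```

```text
blue [0.686 0.09  0.06 ] [0.678 0.084 0.06 ]
orange [ 0.672 -0.081  0.06 ] [ 0.665 -0.091  0.06 ]
green [ 0.561 -0.085  0.046] [ 0.565 -0.082  0.046]
yel [0.569 0.09  0.04 ] [0.563 0.082 0.04 ]
blkst [ 0.442 -0.09   0.04 ] [ 0.434 -0.097  0.04 ]
blkink [0.453 0.081 0.06 ] [0.446 0.07  0.06 ]
big [ 0.661 -0.184  0.06 ] [ 0.677 -0.184  0.06 ]
pink [0.685 0.192 0.06 ] [0.678 0.187 0.06 ]
cb [ 0.421 -0.344  0.009] [ 0.424 -0.347  0.009]
co [ 0.436 -0.266  0.009] [ 0.44  -0.267  0.009]
cy [ 0.521 -0.354  0.009] [ 0.527 -0.361  0.009]
cg [ 0.534 -0.277  0.009] [ 0.54  -0.279  0.009]
[0.12585206 0.61856971 0.3728587 ] [0.23486833 0.58043955 0.03      ]
```

Emit:
{"api": "move_arm", "payload": {"motion": [[[0,0,-0.03],[0,0,-0.14],1],[[0,0,-0.03],[0,0,-0.14],1],[[0,0,-0.03],[0,0,-0.14],1],[[-0.03,-0.055,0],[0,0,0],1],[[-0.03,-0.055,0],[0,0,0],1],[[-0.03,-0.055,0],[0,0,0],1],[[-0.03,-0.055,0],[0,0,0],1],[[-0.03,-0.055,0],[0,0,0],1],[[-0.03,-0.055,0],[0,0,0],1],[[-0.03,-0.055,0],[0,0,0],1],[[-0.03,-0.055,0],[0,0,0],1],[[-0.03,-0.055,0],[0,0,0],1]]}}

```text
clock: 1.35
position: [0.4056, 0.2177, 0.2988]
ee_rot: [0.0, 1.0, 0.0, -0.0]
ft_force: [1.5, 0.7, -0.6]
grip_width: 1.001
grasp_force: 0.0
```

Emit:
{"api": "move_arm", "payload": {"motion": [[[-0.03,-0.055,0],[0,0,0],1],[[-0.03,-0.055,0],[0,0,0],1],[[0,0,0],[0,0,0],1],[[0,0,0],[0,0,0],1],[[0,0,0],[0,0,0],1]]}}

```text
clock: 1.85
position: [0.4496, 0.1382, 0.2986]
ee_rot: [-0.0, 1.0, 0.0, -0.0]
ft_force: [-0.3, -0.0, -0.5]
grip_width: 1.005
grasp_force: 0.0
```

Run:
```python
from h import *
snap("wrist","w1"); print(manip.get_obs()["joint_pos"]); go([.4,-.3,.28],np.pi/2)
```

```text
[-0.72170192 -0.05850515  0.313958    1.75713233  0.01795737  1.44043672
  1.161437  ]
turn [ 0.    -0.     0.002] shift in new axes [ 0.066  -0.5845  0.0249] in old [ 0.0667 -0.5844  0.0248] t 1.9 grip 0.999 j7 1.16
```

View pics/w1.png

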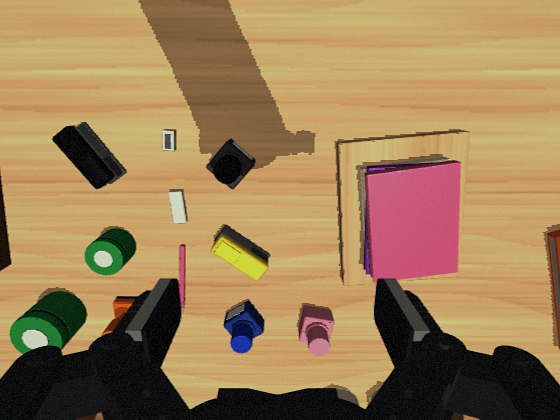

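The wrist view at this pose shows the yellow stapler at (240,252), blue bottle (242,328), black bottle (231,163), black stapler (89,155) and small green pot (110,252). The left finger hides part of the stamp. Next I'll look from above the tray and stamp side.

Emit:
{"api": "move_arm", "payload": {"motion": [[[0,-0.06,0],[0,0,0],1],[[0,-0.06,0],[0,0,0],1],[[0,-0.06,0],[0,0,0],1],[[0,-0.06,0],[0,0,0],1],[[0,0,0],[0,0,0],1],[[0,0,0],[0,0,0],1]]}}

```text
clock: 2.5
position: [0.4498, -0.0423, 0.2988]
ee_rot: [0.0, 1.0, 0.0, 0.0]
ft_force: [0.5, 1.1, 1.7]
grip_width: 1.002
grasp_force: 0.0
```

Run:
```python
from h import *
snap("wrist","w2")
```

Emit:
{"api": "move_arm", "payload": {"motion": [[[0,-0.06,0],[0,0,0],1],[[0,-0.06,0],[0,0,0],1],[[0,-0.06,0],[0,0,0],1],[[0,-0.06,0],[0,0,0],1],[[0.02,-0.06,0],[0,0,0],1],[[0,0,0],[0,0,0],1],[[0,0,0],[0,0,0],1],[[0,0,0],[0,0,0],1]]}}

```text
clock: 3.35
position: [0.4358, -0.2656, 0.2985]
ee_rot: [-0.001, 1.0, 0.0, -0.0]
ft_force: [0.1, 0.7, 0.4]
grip_width: 1.002
grasp_force: 0.0
```

Run:
```python
from h import *
snap("wrist","w3"); go([.48,-.3,.28],np.pi/2)
a=cv2.imread("pics/w2.png");b=cv2.imread("pics/w3.png")
cv2.imwrite("pics/w23.png",cv2.resize(np.vstack([a,b]),None,fx=.714,fy=.714))
```

```text
turn [ 0.001 -0.     0.004] shift in new axes [-0.059  -0.0457  0.0247] in old [-0.0588 -0.0459  0.0247] t 3.4 grip 1.001 j7 2.06
```

View pics/w23.png

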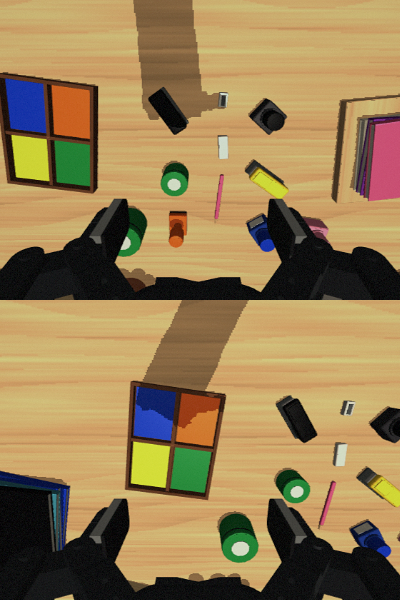

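```bash
cat > fit.py <<'E'
from h import *
from scipy.optimize import minimize
HUE={"blue":(105,130),"orange":(4,16),"green":(45,85),"yellow":(24,34)}
def hsvmask(im,k,sat=150,val=25):
    h=cv2.cvtColor(im,cv2.COLOR_RGB2HSV); lo,hi=HUE[k]
    return cv2.inRange(h,(lo,sat,val),(hi,255,255))
def comp(m,uv,r=30):
    m=cv2.morphologyEx(m,cv2.MORPH_CLOSE,np.ones((3,3),np.uint8))
    n,l,s,c=cv2.connectedComponentsWithStats(m)
    i=1+np.argmin([np.hypot(*(c[j]-uv))+(1e3 if s[j,4]<60 else 0) for j in range(1,n)])
    o=(l==i).astype(np.uint8); cn,_=cv2.findContours(o,cv2.RETR_EXTERNAL,cv2.CHAIN_APPROX_NONE)
    cv2.drawContours(o,cn,-1,1,-1); return o
def cyl(r,a,b): t=np.linspace(0,2*np.pi,24,endpoint=False); return np.array([[r*np.cos(q),r*np.sin(q),z] for z in (a,b) for q in t])
def box(x,y,a,b): return np.array([[i*x/2,j*y/2,z] for i in(1,-1) for j in(1,-1) for z in(a,b)])
MODEL={"blue":[box(.044,.044,0,.032),cyl(.015,.036,.064)],"orange":[box(.048,.036,0,.016),cyl(.007,.016,.034),cyl(.014,.034,.066)],
 "green":[cyl(.025,0,.046)],"yellow":[box(.076,.028,.028,.042)]}
def sil(c,parts,p,S=4):
    o=np.zeros((420*S,560*S),np.uint8)
    for q in parts:
        R=np.array([[np.cos(p[2]),-np.sin(p[2])],[np.sin(p[2]),np.cos(p[2])]])
        X=np.column_stack([q[:,:2]@R.T+p[:2],q[:,2]])
        uv=np.array([proj(c,x) for x in X],np.float32)
        cv2.fillConvexPoly(o,cv2.convexHull(np.round((uv+.5)*S-.5).astype(np.int32)),1)
    return o
def fit(k,cams,p0,yaws):
    ms=[]
    for c in cams: ms.append(cv2.resize(comp(hsvmask(c["pixels"],k),proj(c,[*p0,.03])),None,fx=4,fy=4,interpolation=cv2.INTER_NEAREST))
    f=lambda p:sum(1-(s:=sil(c,MODEL[k],p),(s&m).sum()/(s|m).sum())[1] for c,m in zip(cams,ms))
    best=min((minimize(f,[*p0,y],method="Nelder-Mead",options=dict(initial_simplex=np.array([*p0,y])+np.array([[0,0,0],[.01,0,0],[0,.01,0],[0,0,.25]]),xatol=3e-4,fatol=1e-3)) for y in yaws),key=lambda r:r.fun)
    return best.x,best.fun
E
python3 - <<'E'
from fit import *
W={i:pickle.load(open(f"pics/w{i}.pkl","rb")) for i in(1,2,3)}
P={"blue":((.682,.087),[[1]],[0,.5,1]),"orange":((.668,-.086),[[2]],[0,.8,1.5,2.3]),"green":((.563,-.083),[[1],[2],[1,2,3]],[0]),"yellow":((.566,.086),[[1],[2],[1,2]],[.3,-.7,1.3,2])}
for k,(p,sets,ys) in P.items():
    for s in sets:
        r,e=fit(k,[W[i] for i in s],p,ys); print(k,s,r.round(4),round(e,3))
    for i in s:
        im=cv2.imread(f"pics/w{i}.png"); im=cv2.resize(im,None,fx=4,fy=4)
        cn,_=cv2.findContours(sil(W[i],MODEL[k],r),cv2.RETR_EXTERNAL,cv2.CHAIN_APPROX_NONE); cv2.drawContours(im,cn,-1,(255,255,255),1)
        u,v=(proj(W[i],[*r[:2],.03])*4).astype(int); cr=im[max(v-140,0):v+140,max(u-140,0):u+140]; cv2.imwrite(f"pics/c_{k}{i}.png",cv2.resize(cr,(260,260)))
L=["blue1","orange2","green1","yellow1","yellow2","green3"]
I=[cv2.imread(f"pics/c_{n}.png") for n in L]; cv2.imwrite("pics/ov.png",np.vstack([np.hstack(I[:3]),np.hstack(I[3:])]))
C={"blue":(.422,-.345),"orange":(.438,-.266),"yellow":(.524,-.357),"green":(.537,-.278)}
for i in (2,3):
  for k,p in C.items():
    m=comp(hsvmask(W[i]["pixels"],k,120,20),proj(W[i],[*p,.009]))
    cn=max(cv2.findContours(m,cv2.RETR_EXTERNAL,cv2.CHAIN_APPROX_NONE)[0],key=len)[:,0]
    X=np.array([ray(W[i],*q,.009)[:2]*1000 for q in cn],np.float32); print(i,k,cv2.minAreaRect(X))
E
```

```text
blue [1] [0.6831 0.0901 0.4761] 0.229
orange [2] [ 0.6732 -0.0839 -0.0161] 0.083
green [1] [ 0.5635 -0.0849  0.1871] 0.087
green [2] [ 0.5631 -0.0849  0.0661] 0.097
green [1, 2, 3] [ 0.564  -0.0856  0.2223] 0.281
yellow [1] [0.5687 0.0892 0.9045] 0.26
yellow [2] [0.5692 0.0911 0.8964] 0.229
yellow [1, 2] [0.5683 0.0891 0.922 ] 0.495
2 blue ((429.3205871582031, -345.3910217285156), (64.74737548828125, 88.37017822265625), 81.91725158691406)
2 orange ((520.5819702148438, -75.20526123046875), (657.83935546875, 504.69769287109375), 75.2012939453125)
2 yellow ((527.4782104492188, -359.3604736328125), (65.32728576660156, 86.91413116455078), 82.23148345947266)
2 green ((538.3710327148438, -282.19427490234375), (64.93563842773438, 86.65814208984375), 81.6839370727539)
3 blue ((429.9122009277344, -342.98651123046875), (68.73688507080078, 88.20320892333984), 81.9417724609375)
3 orange ((435.2862548828125, -276.1421813964844), (367.6683349609375, 717.2818603515625), 2.55161714553833)
3 yellow ((527.8876953125, -357.11590576171875), (69.52925109863281, 87.18653106689453), 81.94113159179688)
3 green ((538.7512817382812, -279.51092529296875), (68.56082153320312, 86.88627624511719), 81.83647918701172)
```

View pics/ov.png

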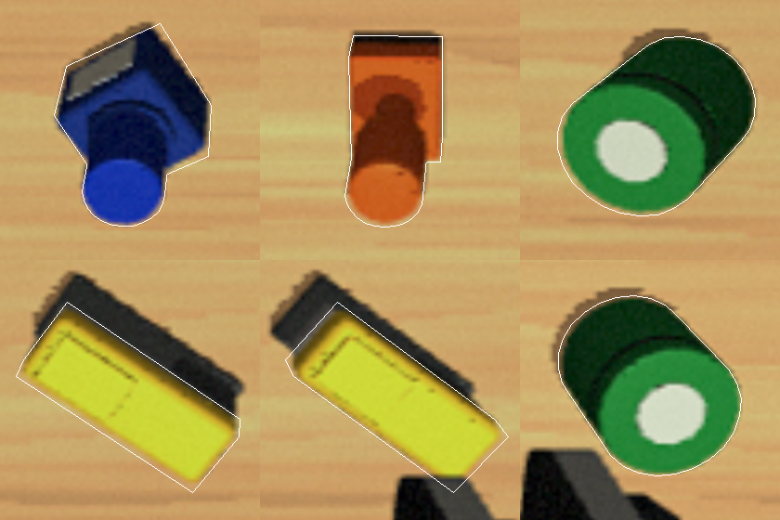

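The outlines match the blue bottle, stamp and pot well. The stapler's arm is shorter than I modelled, so I'll refit it with its length free.

Run:
```python
from fit import *
W={i:pickle.load(open(f"pics/w{i}.pkl","rb")) for i in(1,2)}
for val in (25,110):
  for i in (1,2):
    c=W[i]; m=comp(hsvmask(c["pixels"],"yellow",150,val),proj(c,[.568,.089,.04]))
    cn=max(cv2.findContours(m,cv2.RETR_EXTERNAL,cv2.CHAIN_APPROX_NONE)[0],key=len)[:,0]
    print(val,i,cv2.minAreaRect(np.array([ray(c,*q,.042)[:2]*1000 for q in cn],np.float32)))
    h=cv2.cvtColor(c["pixels"],cv2.COLOR_RGB2HSV)
    u,v=proj(c,[.562,.088,.02]).astype(int)
go([.568,.089,.15],1+np.pi/2)
```

```text
25 1 ((564.603515625, 90.4330062866211), (75.13213348388672, 29.99808120727539), 53.783363342285156)
25 2 ((564.9203491210938, 87.64618682861328), (76.68733215332031, 28.441434860229492), 53.405460357666016)
110 1 ((566.8538208007812, 89.52214813232422), (73.99980163574219, 25.45467758178711), 53.47426223754883)
110 2 ((567.07470703125, 88.4542465209961), (72.82103729248047, 25.94544219970703), 53.405460357666016)
turn [ 1.00e-03 -0.00e+00 -1.27e+00] shift in new axes [-0.4932  0.1072  0.1981] in old [-0.1777  0.4723  0.1982] t 3.4 grip 1.001 j7 2.06
```

Emit:
{"api": "move_arm", "payload": {"motion": [[[-0.022,0.059,0],[0,0,0],1],[[-0.022,0.059,0],[0,0,0],1],[[-0.022,0.059,0],[0,0,0],1],[[-0.022,0.059,0],[0,0,0],1],[[-0.022,0.059,0],[0,0,0],1],[[-0.022,0.059,0],[0,0,0],1],[[-0.022,0.059,0],[0,0,0],1],[[-0.022,0.059,0],[0,0,0],1]]}}

```text
clock: 4.2
position: [0.5669, 0.0901, 0.2987]
ee_rot: [-0.001, 1.0, 0.001, -0.0]
ft_force: [0.5, -0.6, 0.4]
grip_width: 0.998
grasp_force: 0.0
```

Emit:
{"api": "move_arm", "payload": {"motion": [[[0,0,0.034],[0,0,-0.17],1],[[0,0,0.034],[0,0,-0.17],1],[[0,0,0.034],[0,0,-0.17],1],[[0,0,0.034],[0,0,-0.17],1],[[0,0,0.034],[0,0,-0.17],1],[[0,0,0.034],[0,0,-0.17],1],[[0,0,0.034],[0,0,-0.17],1],[[0,0,0],[0,0,0],1],[[0,0,0],[0,0,0],1],[[0,0,0],[0,0,0],1]]}}

```text
clock: 5.2
position: [0.5678, 0.0869, 0.1219]
ee_rot: [-0.449, 0.893, -0.0, 0.001]
ft_force: [-0.2, -0.4, 0.8]
grip_width: 1.004
grasp_force: 0.0
```

Run:
```python
from h import *
go([.567,.089,.018],.933+np.pi/2); c=snap("wrist","w4")
```

```text
turn [-0.001  0.002 -0.002] shift in new axes [-0.0017  0.0025  0.1385] in old [-0.0014  0.0027  0.1385] t 5.2 grip 1.004 j7 2.38
```

View pics/w4.png

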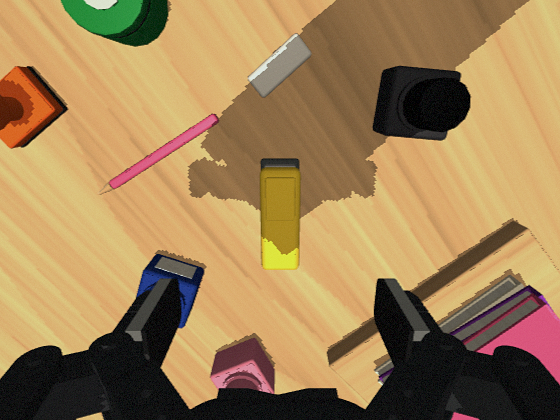

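The stapler sits between the fingers, centred at about (280,215) and aligned with them. The blue bottle is clear of the left finger. I'll go down and grip.

Emit:
{"api": "move_arm", "payload": {"motion": [[[-0.0015,0.0025,0.03],[0,0,0],1],[[0,0,0.03],[0,0,0],1],[[0,0,0.03],[0,0,0],1],[[0,0,0.03],[0,0,0],1],[[0,0,0.0185],[0,0,0],1],[[0,0,0],[0,0,0],1],[[0,0,0],[0,0,0],-1],[[0,0,0],[0,0,0],-1],[[0,0,0],[0,0,0],-1],[[0,0,0],[0,0,0],-1],[[0,0,0],[0,0,0],-1],[[0,0,0],[0,0,0],-1]], "newtons": 40}}

```text
clock: 6.45
position: [0.5668, 0.0882, 0.0172]
ee_rot: [-0.45, 0.893, -0.0, 0.001]
ft_force: [-1.1, -1.1, 6.6]
grip_width: 0.322
grasp_force: 40.2
```

Run:
```python
from h import *
print(manip.get_obs()["position"],manip.get_obs()["grasp_force"],manip.get_obs()["grip_width"]); c=snap("wrist","w5")
m=comp(hsvmask(c["pixels"],"yellow",150,25),(280,200)); v,u=np.nonzero(m); print(u.min(),u.max(),v.min(),v.max())
```

```text
[0.56675696 0.08820378 0.01723176] 40.21314203739166 0.3222200587864583Traceback (most recent call last):
  File "<stdin>", line 3, in <module>
NameError: name 'comp' is not defined
```

Emit:
{"api": "move_arm", "payload": {"motion": [[[0,0,-0.02],[0,0,0],-1],[[0,0,-0.04],[0,0,0],-1],[[0,0,-0.04],[0,0,0],-1],[[0,0,-0.04],[0,0,0],-1],[[0,0,-0.03],[0,0,0],-1],[[0,0,0],[0,0,0],-1]]}}

```text
clock: 7.1
position: [0.5679, 0.0882, 0.1481]
ee_rot: [-0.45, 0.893, -0.0, 0.003]
ft_force: [0.3, -0.3, -1.2]
grip_width: 0.321
grasp_force: 40.0
```

Run:
```python
from h import *
c=snap("wrist","w5"); go([.528,-.357,.027],np.radians(81.9))
```

```text
turn [0.    0.004 1.369] shift in new axes [-0.0323 -0.595   0.1585] in old [ 0.5084 -0.3112  0.1576] t 7.15 grip 0.318 j7 2.37
```

View pics/w5.png

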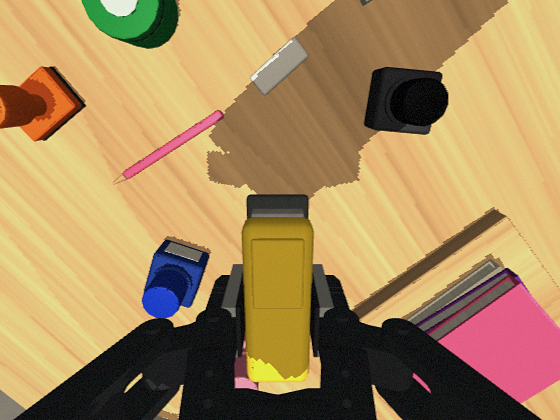

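The stapler is held level between the pads, spanning rows 218 to 380. I'll turn it to the tray's direction and carry it over.

Emit:
{"api": "move_arm", "payload": {"motion": [[[0,0,0],[0,0,0.17],-1],[[0,0,0],[0,0,0.17],-1],[[0,0,0],[0,0,0.17],-1],[[0,0,0],[0,0,0.17],-1],[[0,0,0],[0,0,0.17],-1],[[0,0,0],[0,0,0.17],-1],[[0,0,0],[0,0,0.17],-1],[[0,0,0],[0,0,0.17],-1]]}}

```text
clock: 7.95
position: [0.5653, 0.0879, 0.1428]
ee_rot: [0.07, 0.998, -0.0, -0.001]
ft_force: [-0.6, 0.5, -1.9]
grip_width: 0.322
grasp_force: 39.9
```

Emit:
{"api": "move_arm", "payload": {"motion": [[[-0.003,-0.03,0],[0,0,0],-1],[[-0.003,-0.055,0],[0,0,0],-1],[[-0.003,-0.055,0],[0,0,0],-1],[[-0.003,-0.055,0],[0,0,0],-1],[[-0.003,-0.055,0],[0,0,0],-1],[[-0.003,-0.055,0],[0,0,0],-1],[[-0.003,-0.055,0],[0,0,0],-1],[[-0.003,-0.055,0],[0,0,0],-1],[[-0.003,-0.055,0],[0,0,0],-1],[[-0.003,-0.055,0],[0,0,0],-1],[[-0.002,-0.05,0],[0,0,0],-1],[[0,-0.02,0],[0,0,0],-1]]}}

```text
clock: 9.15
position: [0.5275, -0.3613, 0.1428]
ee_rot: [0.069, 0.998, -0.001, -0.001]
ft_force: [-1.0, -0.2, 0.1]
grip_width: 0.319
grasp_force: 40.0
```

Emit:
{"api": "move_arm", "payload": {"motion": [[[0,0,0],[0,0,0],-1],[[0,0,0],[0,0,0],-1],[[0,0,0],[0,0,0],-1]]}}

```text
clock: 9.45
position: [0.5308, -0.3553, 0.1433]
ee_rot: [0.066, 0.998, 0.001, -0.0]
ft_force: [-0.3, -0.1, -1.5]
grip_width: 0.318
grasp_force: 40.0
```

Run:
```python
from h import *
c=pickle.load(open("pics/w5.pkl","rb"))
for v in (195,218,380): print(v,(ray(c,278,v,.173)-[.5679,.0882,0]).round(4))
go([.528,-.357,.027],np.radians(81.9))
```

```text
195 [-0.0289 -0.0387  0.173 ]
218 [-0.0237 -0.0316  0.173 ]
380 [0.0213 0.029  0.173 ]
turn [ 0.002 -0.001  0.012] shift in new axes [ 0.0034 -0.0027  0.1551] in old [ 0.0033 -0.0029  0.1551] t 9.45 grip 0.318 j7 2.2
```

Emit:
{"api": "move_arm", "payload": {"motion": [[[0.001,-0.003,0.03],[0,0,0.012],-1],[[0,0,0.04],[0,0,0],-1],[[0,0,0.04],[0,0,0],-1],[[0,0,0.025],[0,0,0],-1],[[0,0,0.01],[0,0,0],-1],[[0,0,0.005],[0,0,0],-1],[[0,0,0.002],[0,0,0],-1],[[0,0,0],[0,0,0],-1],[[0,0,0],[0,0,0],-1],[[0,0,0],[0,0,0],-1]]}}

```text
clock: 10.45
position: [0.5294, -0.3597, 0.0306]
ee_rot: [0.072, 0.997, -0.0, 0.0]
ft_force: [-0.8, -0.4, -1.2]
grip_width: 0.322
grasp_force: 39.9
```

Run:
```python
from h import *
go([.528,-.357,.0262],np.radians(81.9)); snap("wrist","w6")
```

```text
turn [-0.     0.001 -0.003] shift in new axes [0.0024 0.0033 0.0058] in old [0.0024 0.0032 0.0058] t 10.45 grip 0.322 j7 2.26
```

View pics/w6.png

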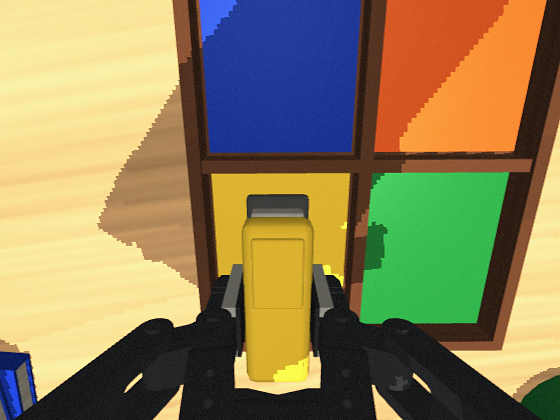

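The stapler is over the yellow card and within the bay walls, columns 245 to 312. I'll lower the last 4 mm and release.

Emit:
{"api": "move_arm", "payload": {"motion": [[[0,0.002,0.002],[0,0,0],-1],[[0,0,0.002],[0,0,0],-1],[[0,0,0.001],[0,0,0],-1],[[0,0,0],[0,0,0],-1],[[0,0,0],[0,0,0],-1]]}}

```text
clock: 11.0
position: [0.5294, -0.3578, 0.0263]
ee_rot: [0.072, 0.997, 0.0, 0.0]
ft_force: [-2.3, 3.0, 3.9]
grip_width: 0.319
grasp_force: 40.6
```

Emit:
{"api": "move_arm", "payload": {"motion": [[[0,0,0],[0,0,0],-0.25],[[0,0,0],[0,0,0],-0.1],[[0,0,0],[0,0,0],0.05],[[0,0,0],[0,0,0],0.1],[[0,0,0],[0,0,0],0.1],[[0,0,-0.01],[0,0,0],0.1],[[0,0,-0.03],[0,0,0],0.1],[[0,0,-0.04],[0,0,0],0.1],[[0,0,-0.05],[0,0,0],1],[[0,0,-0.05],[0,0,0],1],[[0,0,0],[0,0,0],1],[[0,0,0],[0,0,0],1]]}}

```text
clock: 12.2
position: [0.5297, -0.3582, 0.1623]
ee_rot: [0.072, 0.997, -0.0, 0.001]
ft_force: [-0.4, -0.2, -1.2]
grip_width: 0.997
grasp_force: 0.0
```

Run:
```python
from fit import *
c=snap("wrist","w7"); go([.564,-.085,.12],np.radians(81.9))
m=comp(hsvmask(c["pixels"],"green",120,20),proj(c,[.5387,-.2795,.009]))
cn=max(cv2.findContours(m,cv2.RETR_EXTERNAL,cv2.CHAIN_APPROX_NONE)[0],key=len)[:,0]
print(cv2.minAreaRect(np.array([ray(c,*q,.009)[:2]*1000 for q in cn],np.float32)))
```

```text
turn [ 0.001  0.    -0.003] shift in new axes [0.0053 0.3666 0.0546] in old [0.0062 0.3666 0.0548] t 12.25 grip 1.003 j7 2.19
((537.7774047851562, -279.5126037597656), (68.7670669555664, 88.49288177490234), 82.01536560058594)
```

View pics/w7.png

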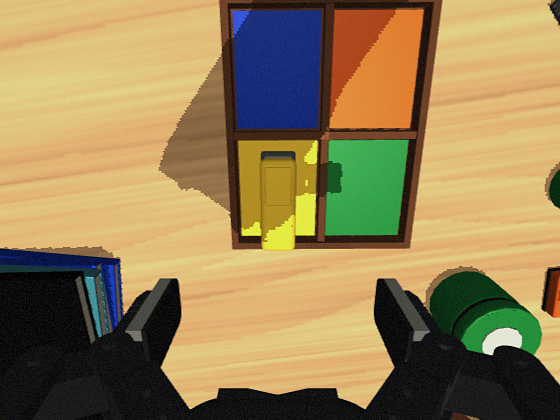

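The stapler stands along its bay, centred at about (278,205). The green card is confirmed at (.538,-.280). Next is the small green pot.

Emit:
{"api": "move_arm", "payload": {"motion": [[[0.001,0.05,0],[0,0,0],1],[[0.001,0.0527,0],[0,0,0],1],[[0.001,0.0527,0],[0,0,0],1],[[0.001,0.0527,0],[0,0,0],1],[[0.001,0.0527,0],[0,0,0],1],[[0,0.0527,0],[0,0,0],1],[[0,0.0527,0.03],[0,0,0],1],[[0,0,0.03],[0,0,0],1],[[0,0,0],[0,0,0],1],[[0,0,0],[0,0,0],1],[[0,0,0],[0,0,0],1]]}}

```text
clock: 13.35
position: [0.5652, -0.0871, 0.117]
ee_rot: [0.073, 0.997, -0.0, 0.0]
ft_force: [1.2, -0.9, 0.7]
grip_width: 1.0
grasp_force: 0.0
```

Run:
```python
from fit import *
c=snap("wrist","w8"); go([.564,-.085,.0175],np.radians(81.9)); print(fit("green",[c],(.564,-.085),[0]))
```

```text
turn [-0.     0.002 -0.006] shift in new axes [0.0021 0.0024 0.1329] in old [0.0023 0.0024 0.1329] t 13.4 grip 0.998 j7 1.69
(array([ 0.56391713, -0.08496157,  0.21803145]), np.float64(0.07153373610194447))
```

Emit:
{"api": "move_arm", "payload": {"motion": [[[0.002,0.0025,0.03],[0,0,0],1],[[0,0,0.03],[0,0,0],1],[[0,0,0.03],[0,0,0],1],[[0,0,0.03],[0,0,0],1],[[0,0,0.0125],[0,0,0],1],[[0,0,0],[0,0,0],1],[[0,0,0],[0,0,0],-1],[[0,0,0],[0,0,0],-1],[[0,0,0],[0,0,0],-1],[[0,0,0],[0,0,0],-1],[[0,0,0],[0,0,0],-1]]}}

```text
clock: 14.5
position: [0.5646, -0.0837, 0.0182]
ee_rot: [0.072, 0.997, 0.0, 0.001]
ft_force: [-1.1, 0.7, 6.8]
grip_width: 0.569
grasp_force: 40.4
```

Emit:
{"api": "move_arm", "payload": {"motion": [[[0,0,-0.02],[0,0,0],-1],[[0,0,-0.04],[0,0,0],-1],[[0,0,-0.04],[0,0,0],-1],[[0,0,-0.04],[0,0,0],-1],[[0,0,-0.03],[0,0,0],-1],[[0,0,0],[0,0,0],-1],[[0,0,0],[0,0,0],-1]]}}

```text
clock: 15.2
position: [0.5639, -0.0835, 0.1451]
ee_rot: [0.072, 0.997, 0.0, 0.001]
ft_force: [0.6, 1.3, -1.8]
grip_width: 0.571
grasp_force: 41.7
```

Run:
```python
from h import *
snap("wrist","w9"); go([.538,-.2795,.027],np.radians(81.9))
```

```text
turn [ 0.    -0.001 -0.003] shift in new axes [-0.0033 -0.2636  0.1562] in old [-0.004  -0.2636  0.1561] t 15.25 grip 0.572 j7 1.67
```

View pics/w9.png

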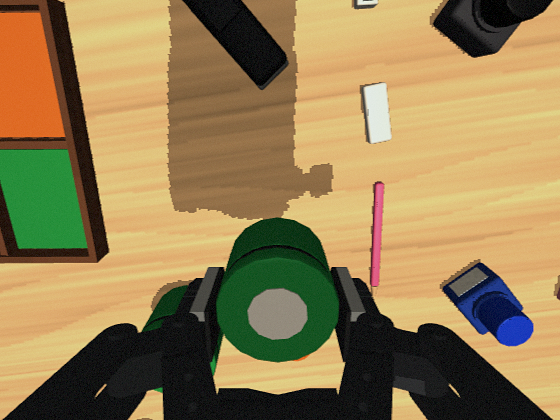

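The pot is held upright between the pads at (277,300). I'll carry it to the green bay.

Emit:
{"api": "move_arm", "payload": {"motion": [[[-0.001,-0.03,0],[0,0,0],-1],[[-0.001,-0.05,0],[0,0,0],-1],[[-0.001,-0.05,0],[0,0,0],-1],[[0,-0.05,0],[0,0,0],-1],[[0,-0.05,0],[0,0,0],-1],[[0,-0.0336,0],[0,0,0],-1],[[0,0,0.03],[0,0,0],-1],[[0,0,0.04],[0,0,0],-1],[[0,0,0.04],[0,0,0],-1],[[0,0,0.04],[0,0,0],-1],[[0,0,0],[0,0,0],-1],[[0,0,0],[0,0,0],-1]]}}

```text
clock: 16.45
position: [0.5367, -0.2794, 0.031]
ee_rot: [0.072, 0.997, 0.0, -0.001]
ft_force: [-0.1, -0.3, -1.5]
grip_width: 0.574
grasp_force: 44.4
```

Run:
```python
from h import *
go([.538,-.2795,.0272],np.radians(81.9))
```

```text
turn [ 0.    -0.003 -0.004] shift in new axes [-0.0017  0.0002  0.0051] in old [-0.0017  0.0002  0.0051] t 16.45 grip 0.574 j7 2.13
```

Emit:
{"api": "move_arm", "payload": {"motion": [[[-0.0015,0,0.002],[0,0,0],-1],[[0,0,0.002],[0,0,0],-1],[[0,0,0.001],[0,0,0],-1],[[0,0,0],[0,0,0],-1],[[0,0,0],[0,0,0],-1]]}}

```text
clock: 16.95
position: [0.5388, -0.2797, 0.0282]
ee_rot: [0.072, 0.997, 0.0, 0.0]
ft_force: [-0.2, 0.3, -0.7]
grip_width: 0.568
grasp_force: 44.4
```

Emit:
{"api": "move_arm", "payload": {"motion": [[[0,0,0.0015],[0,0,0],-1],[[0,0,0],[0,0,0],-1],[[0,0,0],[0,0,0],-1]]}}

```text
clock: 17.25
position: [0.5387, -0.2797, 0.0268]
ee_rot: [0.072, 0.997, 0.0, -0.0]
ft_force: [0.4, 0.6, -0.6]
grip_width: 0.574
grasp_force: 44.4
```

Emit:
{"api": "move_arm", "payload": {"motion": [[[0,0,0.001],[0,0,0],-1],[[0,0,0.0005],[0,0,0],-1],[[0,0,0],[0,0,0],-1],[[0,0,0],[0,0,0],-1]]}}

```text
clock: 17.65
position: [0.5387, -0.2797, 0.0257]
ee_rot: [0.072, 0.997, 0.0, -0.0]
ft_force: [0.1, -0.5, -1.3]
grip_width: 0.573
grasp_force: 44.4
```

Emit:
{"api": "move_arm", "payload": {"motion": [[[0,0,0.001],[0,0,0],-1],[[0,0,0.001],[0,0,0],-1],[[0,0,0],[0,0,0],-1],[[0,0,0],[0,0,0],-1]]}}

```text
clock: 18.05
position: [0.539, -0.2798, 0.0253]
ee_rot: [0.072, 0.997, 0.0, 0.0]
ft_force: [-4.0, 2.3, 10.4]
grip_width: 0.571
grasp_force: 45.7
```

Emit:
{"api": "move_arm", "payload": {"motion": [[[0,0,0],[0,0,0],0.2],[[0,0,0],[0,0,0],0.35],[[0,0,0],[0,0,0],0.5],[[0,0,0],[0,0,0],0.5],[[0,0,0],[0,0,0],0.5],[[0,0,-0.01],[0,0,0],0.5],[[0,0,-0.03],[0,0,0],0.5],[[0,0,-0.04],[0,0,0],0.5],[[0,0,-0.05],[0,0,0],1],[[0,0,-0.05],[0,0,0],1],[[0,0,0],[0,0,0],1],[[0,0,0],[0,0,0],1]]}}

```text
clock: 19.25
position: [0.5392, -0.2799, 0.1603]
ee_rot: [0.072, 0.997, -0.0, 0.001]
ft_force: [-0.2, 0.4, -0.6]
grip_width: 1.0
grasp_force: 0.0
```

Run:
```python
from fit import *
c=snap("wrist","w10"); go([.6732,-.0839,.13],np.radians(81.9))
m=cv2.inRange(cv2.cvtColor(c["pixels"],cv2.COLOR_RGB2HSV),(0,0,110),(180,80,255)); 
u,v=proj(c,[.538,-.2795,.055]); o=comp(m,(u,v)); ys,xs=np.nonzero(o); print("dot",ray(c,xs.mean(),ys.mean(),.055),o.sum())
```

```text
turn [ 0.001 -0.    -0.003] shift in new axes [-0.1409  0.2835  0.0388] in old [-0.1402  0.2838  0.0389] t 19.3 grip 1.001 j7 2.05
dot [ 0.53909329 -0.27900295  0.055     ] 715
```

View pics/w10.png

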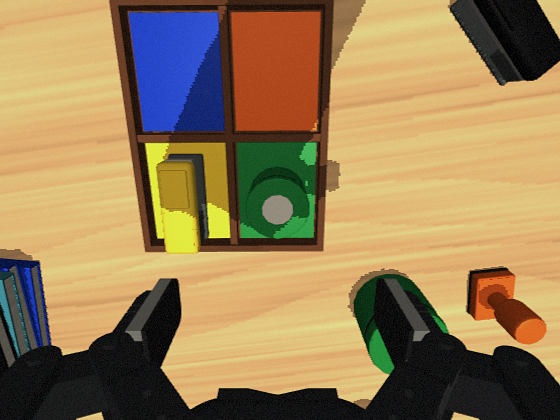

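The pot's dot measures (.539,-.279), which is centred on the card. The stamp is next. The big pot stands close beside it, so I'll approach with the fingers only partly open.

Emit:
{"api": "move_arm", "payload": {"motion": [[[-0.0235,0.0473,0],[0,0,0],0.3],[[-0.0235,0.0473,0],[0,0,0],0.3],[[-0.0235,0.0473,0],[0,0,0],0.3],[[-0.0235,0.0473,0],[0,0,0],0.3],[[-0.0235,0.0473,0],[0,0,0],0.3],[[-0.0235,0.0473,0],[0,0,0],0.3],[[0,0,0.03],[0,0,0],0.3],[[0,0,0],[0,0,0],0.3],[[0,0,0],[0,0,0],0.3],[[0,0,0],[0,0,0],0.3]]}}

```text
clock: 20.3
position: [0.6736, -0.0859, 0.1374]
ee_rot: [0.073, 0.997, -0.0, 0.0]
ft_force: [0.0, 0.5, 1.0]
grip_width: 0.65
grasp_force: 0.0
```

Run:
```python
from fit import *
c=snap("wrist","w11"); go([.6732,-.0839,.035],np.radians(81.9)); print(fit("orange",[c],(.6732,-.0839),[0,1.5]))
```

```text
turn [-0.     0.001 -0.006] shift in new axes [0.0011 0.0022 0.1369] in old [0.0012 0.0022 0.1369] t 20.35 grip 0.652 j7 1.72
(array([ 0.6728414 , -0.08343112, -0.03272794]), np.float64(0.06971563885934462))
```

View pics/w11.png

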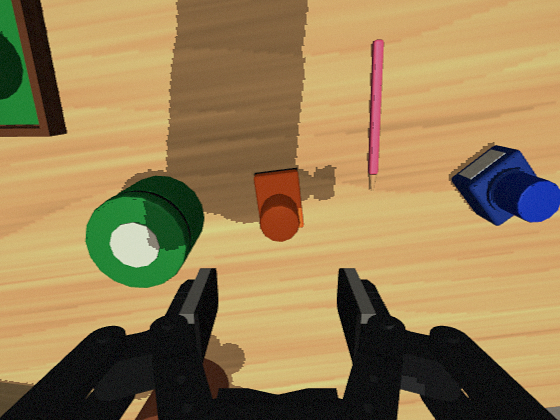

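The stamp is centred between the fingers at (279,205) and the big pot at (145,230) is clear. I'll go down and grip.

Emit:
{"api": "move_arm", "payload": {"motion": [[[0.0015,0.0025,0.03],[0,0,0],0.3],[[0,0,0.03],[0,0,0],0.3],[[0,0,0.03],[0,0,0],0.3],[[0,0,0.03],[0,0,0],0.3],[[0,0,0.0165],[0,0,0],0.3],[[0,0,0],[0,0,0],0.3],[[0,0,0],[0,0,0],-1],[[0,0,0],[0,0,0],-1],[[0,0,0],[0,0,0],-1],[[0,0,0],[0,0,0],-1],[[0,0,0],[0,0,0],-1]]}}

```text
clock: 21.45
position: [0.6741, -0.0826, 0.036]
ee_rot: [0.072, 0.997, -0.0, 0.001]
ft_force: [-1.2, -1.9, 6.7]
grip_width: 0.317
grasp_force: 39.4
```

Emit:
{"api": "move_arm", "payload": {"motion": [[[0,0,-0.02],[0,0,0],-1],[[0,0,-0.04],[0,0,0],-1],[[0,0,-0.04],[0,0,0],-1],[[0,0,-0.04],[0,0,0],-1],[[0,0,-0.03],[0,0,0],-1],[[0,0,0],[0,0,0],-1],[[0,0,0],[0,0,0],-1]]}}

```text
clock: 22.15
position: [0.6732, -0.0821, 0.1627]
ee_rot: [0.072, 0.997, 0.0, 0.0]
ft_force: [-0.4, -0.0, -1.7]
grip_width: 0.313
grasp_force: 39.4
```

Run:
```python
from h import *
snap("wrist","w12"); go([.441,-.2655,.044],np.radians(81.9))
```

```text
turn [ 0.    -0.001 -0.003] shift in new axes [ 0.2714 -0.2859  0.1568] in old [ 0.2706 -0.2866  0.1569] t 22.2 grip 0.314 j7 1.71
```

View pics/w12.png

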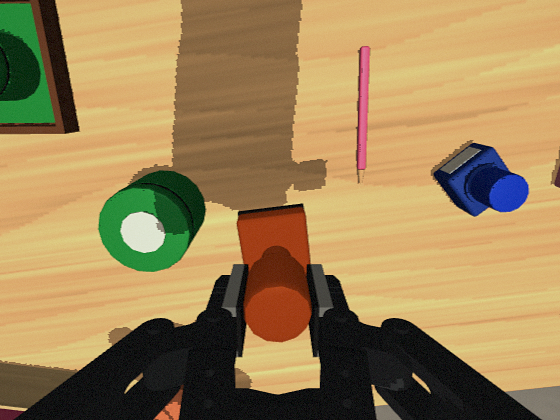

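The stamp is held upright at (277,295). I'll carry it to the orange bay.

Emit:
{"api": "move_arm", "payload": {"motion": [[[0.0194,-0.0207,0],[0,0,0],-1],[[0.036,-0.038,0],[0,0,0],-1],[[0.036,-0.038,0],[0,0,0],-1],[[0.036,-0.038,0],[0,0,0],-1],[[0.036,-0.038,0],[0,0,0],-1],[[0.036,-0.038,0],[0,0,0],-1],[[0.036,-0.038,0],[0,0,0],-1],[[0.036,-0.038,0],[0,0,0],-1],[[0,0,0],[0,0,0],-1],[[0,0,0],[0,0,0],-1]]}}

```text
clock: 23.2
position: [0.44, -0.2659, 0.1614]
ee_rot: [0.073, 0.997, 0.0, -0.0]
ft_force: [0.2, 0.4, -0.6]
grip_width: 0.31
grasp_force: 39.4
```

Run:
```python
from fit import *
c=snap("wrist","w13"); go([.441,-.2655,.044],np.radians(81.9))
for k,p in (("orange",(.441,-.2655)),("blue",(.43,-.343))):
    m=comp(hsvmask(c["pixels"],k,120,20),proj(c,[*p,.009]))
    cn=max(cv2.findContours(m,cv2.RETR_EXTERNAL,cv2.CHAIN_APPROX_NONE)[0],key=len)[:,0]
    print(k,cv2.minAreaRect(np.array([ray(c,*q,.009)[:2]*1000 for q in cn],np.float32)))
```

```text
turn [ 0.001 -0.001 -0.003] shift in new axes [-0.0002 -0.0005  0.1565] in old [-0.0003 -0.0006  0.1565] t 23.25 grip 0.315 j7 2.0
orange ((443.65155029296875, -276.8160400390625), (252.13101196289062, 336.1212158203125), 46.835731506347656)
blue ((429.7742004394531, -343.01983642578125), (68.80740356445312, 88.42961120605469), 81.99503326416016)
```

Emit:
{"api": "move_arm", "payload": {"motion": [[[0,0,0.03],[0,0,0],-1],[[0,0,0.04],[0,0,0],-1],[[0,0,0.04],[0,0,0],-1],[[0,0,0.03],[0,0,0],-1],[[0,0,0.01],[0,0,0],-1],[[0,0,0.003],[0,0,0],-1],[[0,0,0.001],[0,0,0],-1],[[0,0,0],[0,0,0],-1],[[0,0,0],[0,0,0],-1]]}}

```text
clock: 24.15
position: [0.4415, -0.266, 0.0472]
ee_rot: [0.072, 0.997, -0.0, 0.001]
ft_force: [0.2, -0.2, -1.2]
grip_width: 0.315
grasp_force: 39.4
```

Emit:
{"api": "move_arm", "payload": {"motion": [[[0,0,0.001],[0,0,0],-1],[[0,0,0],[0,0,0],-1]]}}

```text
clock: 24.35
position: [0.441, -0.2658, 0.0459]
ee_rot: [0.072, 0.997, 0.0, 0.0]
ft_force: [-0.7, 1.0, -0.1]
grip_width: 0.313
grasp_force: 39.4
```

Emit:
{"api": "move_arm", "payload": {"motion": [[[0,0,0.001],[0,0,0],-1],[[0,0,0],[0,0,0],-1]]}}

```text
clock: 24.55
position: [0.4409, -0.2659, 0.045]
ee_rot: [0.072, 0.997, 0.0, 0.0]
ft_force: [0.8, 0.6, 0.8]
grip_width: 0.314
grasp_force: 39.5
```

Emit:
{"api": "move_arm", "payload": {"motion": [[[0,0,0.001],[0,0,0],-1],[[0,0,0],[0,0,0],-1]]}}

```text
clock: 24.75
position: [0.4411, -0.266, 0.0448]
ee_rot: [0.072, 0.997, 0.0, 0.0]
ft_force: [-2.0, 1.4, 9.4]
grip_width: 0.312
grasp_force: 40.1
```

Emit:
{"api": "move_arm", "payload": {"motion": [[[0,0,0.001],[0,0,0],-1],[[0,0,0],[0,0,0],-1]]}}

```text
clock: 24.95
position: [0.4413, -0.2665, 0.0445]
ee_rot: [0.072, 0.997, -0.0, 0.001]
ft_force: [-3.7, 1.4, 13.6]
grip_width: 0.319
grasp_force: 40.8
```

Emit:
{"api": "move_arm", "payload": {"motion": [[[0,0,0],[0,0,0],-0.25],[[0,0,0],[0,0,0],-0.1],[[0,0,0],[0,0,0],0.05],[[0,0,0],[0,0,0],0.1],[[0,0,0],[0,0,0],0.1],[[0,0,-0.01],[0,0,0],0.1],[[0,0,-0.03],[0,0,0],0.1],[[0,0,-0.04],[0,0,0],0.1],[[0,0,-0.05],[0,0,0],0.3],[[0,0,-0.03],[0,0,0],0.3],[[0,0,0],[0,0,0],0.3],[[0,0,0],[0,0,0],0.3]]}}

```text
clock: 26.15
position: [0.441, -0.2657, 0.1637]
ee_rot: [0.072, 0.997, 0.0, 0.001]
ft_force: [-0.4, -0.1, -1.0]
grip_width: 0.649
grasp_force: 0.0
```

Run:
```python
from fit import *
c=snap("wrist","w14"); go([.6831,.0901,.13],np.radians(81.9))
```

```text
turn [ 0.001 -0.001 -0.003] shift in new axes [-0.2534  0.515   0.0439] in old [-0.2522  0.5156  0.044 ] t 26.2 grip 0.65 j7 2.01
```

View pics/w14.png

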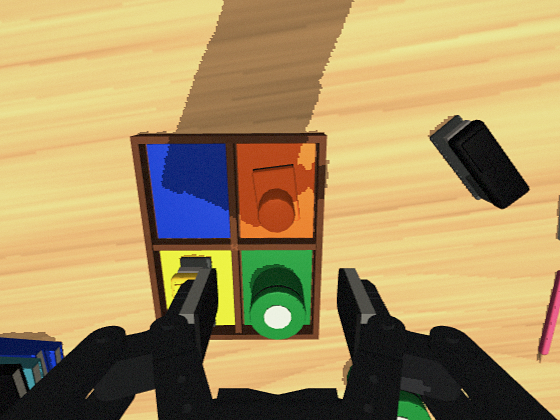

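The stamp stands upright in the orange bay at (275,195). Last is the blue bottle.

Emit:
{"api": "move_arm", "payload": {"motion": [[[-0.023,0.047,0],[0,0,0],0.3],[[-0.023,0.047,0],[0,0,0],0.3],[[-0.023,0.047,0],[0,0,0],0.3],[[-0.023,0.047,0],[0,0,0],0.3],[[-0.023,0.047,0],[0,0,0],0.3],[[-0.023,0.047,0],[0,0,0],0.3],[[-0.023,0.047,0],[0,0,0],0.3],[[-0.023,0.047,0],[0,0,0],0.3],[[-0.023,0.047,0],[0,0,0],0.3],[[-0.023,0.047,0],[0,0,0],0.3],[[-0.023,0.045,0.02],[0,0,0],0.3],[[0,0,0.02],[0,0,0],0.3]]}}

```text
clock: 27.4
position: [0.6847, 0.0957, 0.1303]
ee_rot: [0.068, 0.998, 0.001, -0.001]
ft_force: [-1.0, -0.1, -0.5]
grip_width: 0.648
grasp_force: 0.0
```

Emit:
{"api": "move_arm", "payload": {"motion": [[[0,0,0],[0,0,0],0.3],[[0,0,0],[0,0,0],0.3]]}}

```text
clock: 27.6
position: [0.6833, 0.0876, 0.1326]
ee_rot: [0.073, 0.997, -0.001, -0.001]
ft_force: [0.4, -0.9, -0.2]
grip_width: 0.65
grasp_force: 0.0
```

Run:
```python
from fit import *
c=snap("wrist","w15"); p,e=fit("blue",[c],(.6831,.0901),[.476]); print(p,e); go([*p[:2],.0375],np.radians(81.9))
```

```text
[0.68211999 0.08965491 0.54369857] 0.13794761993421456
turn [-0.001 -0.    -0.006] shift in new axes [0.0025 0.0026 0.1281] in old [0.0025 0.0027 0.1281] t 27.65 grip 0.649 j7 1.45
```

Emit:
{"api": "move_arm", "payload": {"motion": [[[0.0015,0.0025,0.03],[0,0,0],0.3],[[0,0,0.03],[0,0,0],0.3],[[0,0,0.03],[0,0,0],0.3],[[0,0,0.028],[0,0,0],0.3],[[0,0,0.01],[0,0,0],0.3],[[0,0,0],[0,0,0],0.3],[[0,0,0],[0,0,0],-1],[[0,0,0],[0,0,0],-1],[[0,0,0],[0,0,0],-1],[[0,0,0],[0,0,0],-1],[[0,0,0],[0,0,0],-1]]}}

```text
clock: 28.75
position: [0.6842, 0.091, 0.0392]
ee_rot: [0.072, 0.997, 0.0, 0.001]
ft_force: [-1.1, -1.1, 7.3]
grip_width: 0.338
grasp_force: 39.7
```

Emit:
{"api": "move_arm", "payload": {"motion": [[[0,0,-0.02],[0,0,0],-1],[[0,0,-0.04],[0,0,0],-1],[[0,0,-0.04],[0,0,0],-1],[[0,0,-0.04],[0,0,0],-1],[[0,0,-0.03],[0,0,0],-1],[[0,0,0],[0,0,0],-1],[[0,0,0],[0,0,0],-1]]}}

```text
clock: 29.45
position: [0.6831, 0.0914, 0.1654]
ee_rot: [0.072, 0.997, 0.0, 0.0]
ft_force: [-1.5, -0.1, -2.4]
grip_width: 0.34
grasp_force: 39.9
```

Run:
```python
from h import *
snap("wrist","w16"); go([.43,-.343,.046],np.radians(81.9))
```

```text
turn [-0.    -0.001 -0.003] shift in new axes [ 0.2518 -0.6209  0.1577] in old [ 0.2502 -0.6214  0.158 ] t 29.5 grip 0.338 j7 1.43
```

View pics/w16.png

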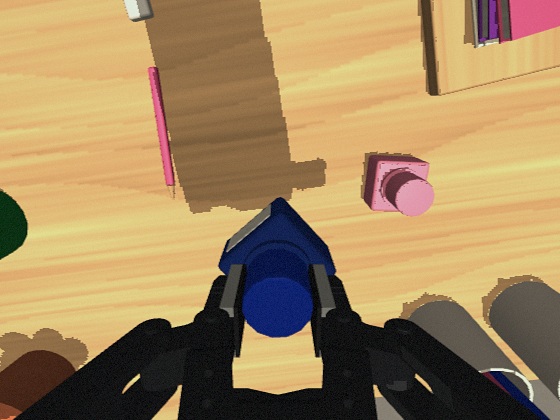

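The blue bottle is held upright by its cap at (277,300). I'll carry it to the blue bay.

Emit:
{"api": "move_arm", "payload": {"motion": [[[0.014,-0.0345,0],[0,0,0],-1],[[0.0217,-0.0535,0],[0,0,0],-1],[[0.0217,-0.0535,0],[0,0,0],-1],[[0.0217,-0.0535,0],[0,0,0],-1],[[0.0217,-0.0535,0],[0,0,0],-1],[[0.0217,-0.0535,0],[0,0,0],-1],[[0.0217,-0.0535,0],[0,0,0],-1],[[0.0217,-0.0535,0],[0,0,0],-1],[[0.0217,-0.0535,0],[0,0,0],-1],[[0.0217,-0.0535,0],[0,0,0],-1],[[0.0217,-0.0535,0],[0,0,0],-1],[[0.021,-0.0515,0],[0,0,0],-1]]}}

```text
clock: 30.7
position: [0.4276, -0.3435, 0.1639]
ee_rot: [0.072, 0.997, 0.0, -0.001]
ft_force: [1.3, 0.0, -1.5]
grip_width: 0.334
grasp_force: 39.9
```

Emit:
{"api": "move_arm", "payload": {"motion": [[[0,0,0],[0,0,0],-1],[[0,0,0],[0,0,0],-1],[[0,0,0],[0,0,0],-1]]}}

```text
clock: 31.0
position: [0.4298, -0.3412, 0.1641]
ee_rot: [0.071, 0.997, 0.001, -0.001]
ft_force: [0.7, 1.2, -1.2]
grip_width: 0.337
grasp_force: 39.9
```

Run:
```python
from h import *
go([.43,-.343,.048],np.radians(81.9))
```

```text
turn [ 0.001 -0.002 -0.001] shift in new axes [-0.0006 -0.0023  0.1548] in old [-0.0008 -0.0025  0.1548] t 31.0 grip 0.337 j7 2.2
```

Emit:
{"api": "move_arm", "payload": {"motion": [[[-0.0005,-0.002,0.03],[0,0,0],-1],[[0,0,0.04],[0,0,0],-1],[[0,0,0.04],[0,0,0],-1],[[0,0,0.03],[0,0,0],-1],[[0,0,0.01],[0,0,0],-1],[[0,0,0.002],[0,0,0],-1],[[0,0,0.001],[0,0,0],-1],[[0,0,0],[0,0,0],-1],[[0,0,0],[0,0,0],-1]]}}

```text
clock: 31.9
position: [0.4301, -0.3444, 0.0511]
ee_rot: [0.072, 0.997, -0.0, 0.001]
ft_force: [0.7, 0.8, -1.2]
grip_width: 0.34
grasp_force: 40.0
```

Emit:
{"api": "move_arm", "payload": {"motion": [[[0,0,0.001],[0,0,0],-1],[[0,0,0],[0,0,0],-1]]}}

```text
clock: 32.1
position: [0.4296, -0.3442, 0.0496]
ee_rot: [0.072, 0.997, 0.0, 0.0]
ft_force: [0.2, -0.2, -2.1]
grip_width: 0.335
grasp_force: 40.0
```

Emit:
{"api": "move_arm", "payload": {"motion": [[[0,0,0.001],[0,0,0],-1],[[0,0,0],[0,0,0],-1]]}}

```text
clock: 32.3
position: [0.4294, -0.3441, 0.0486]
ee_rot: [0.072, 0.997, 0.0, -0.0]
ft_force: [-0.0, 0.1, -2.0]
grip_width: 0.335
grasp_force: 40.0
```

Emit:
{"api": "move_arm", "payload": {"motion": [[[0,0,0.001],[0,0,0],-1],[[0,0,0],[0,0,0],-1]]}}

```text
clock: 32.5
position: [0.4295, -0.3443, 0.0482]
ee_rot: [0.072, 0.997, 0.0, 0.0]
ft_force: [-1.7, 0.6, 4.3]
grip_width: 0.339
grasp_force: 40.5
```

Contact. I'll release it and back off.

Emit:
{"api": "move_arm", "payload": {"motion": [[[0,0,0],[0,0,0],-0.2],[[0,0,0],[0,0,0],-0.1],[[0,0,0],[0,0,0],0.05],[[0,0,0],[0,0,0],0.1],[[0,0,0],[0,0,0],0.1],[[0,0,-0.01],[0,0,0],0.1],[[0,0,-0.03],[0,0,0],0.1],[[0,0,-0.04],[0,0,0],0.1],[[0,0,-0.05],[0,0,0],0.1],[[0,0,-0.05],[0,0,0],0.1],[[0.02,0.05,-0.03],[0,0,0],0.1],[[0.02,0.05,-0.03],[0,0,0],0.1]]}}

```text
clock: 33.7
position: [0.4098, -0.266, 0.2292]
ee_rot: [0.073, 0.997, -0.001, 0.0]
ft_force: [0.8, 1.4, -0.2]
grip_width: 0.551
grasp_force: 0.0
```

Emit:
{"api": "move_arm", "payload": {"motion": [[[0.02,0.05,0],[0,0,0],0.1],[[0,0.05,0],[0,0,0],0.1],[[0,0,0],[0,0,0],0.1],[[0,0,0],[0,0,0],0.1],[[0,0,0],[0,0,0],0.1]]}}

```text
clock: 34.2
position: [0.4062, -0.1903, 0.2281]
ee_rot: [0.073, 0.997, -0.0, 0.0]
ft_force: [-0.7, 0.5, -0.9]
grip_width: 0.552
grasp_force: 0.0
```

Run:
```python
from fit import *
c=snap("wrist","w17")
for m in MODEL.values():
    for q in m: q[:,2]+=.009
a=snap("side","s17")["pixels"][230:400,260:440,::-1]
cv2.imwrite("pics/fin.png",np.vstack([cv2.resize(a,(420,300)),cv2.resize(c["pixels"][:,:,::-1],(420,300))]))
```

```text
(no output)
```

View pics/fin.png

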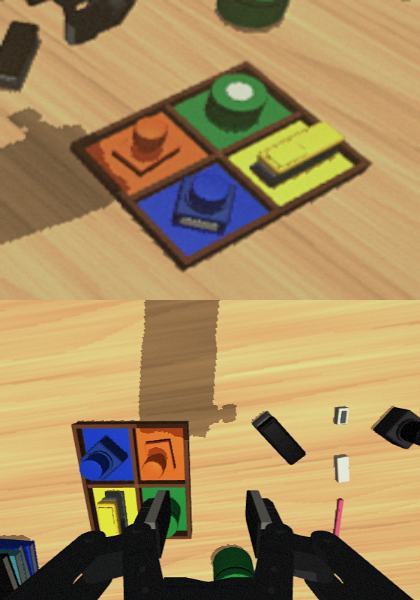

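All four are in their bays and upright. One numeric check of the stapler's centring before handing in.

Run:
```python
from fit import *
# top faces: bright-yellow arm in w10 vs yellow card is same hue -> project expected outline
for f in ("w7","s17"):
    c=pickle.load(open(f"pics/{f}.pkl","rb")); im=cv2.resize(c["pixels"][:,:,::-1],None,fx=4,fy=4)
    for z,L,col in ((.051,.074,(255,255,255)),(.009,.078,(255,0,255))):
        b=box(L,.028,z,z+1e-4); cn,_=cv2.findContours(sil(c,[b],[.528,-.357,-.141]),cv2.RETR_EXTERNAL,cv2.CHAIN_APPROX_NONE); cv2.drawContours(im,cn,-1,col,1)
    u,v=(proj(c,[.528,-.357,.03])*4).astype(int); cv2.imwrite(f"pics/q{f}.png",im[v-200:v+200,u-200:u+200])
cv2.imwrite("pics/q.png",np.hstack([cv2.imread("pics/qw7.png"),cv2.imread("pics/qs17.png")]))
```

```text
(no output)
```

View pics/q.png

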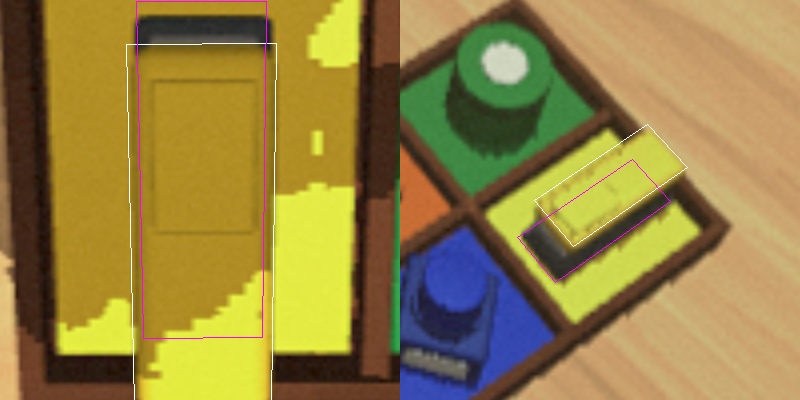

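The expected outlines fit the stapler to within about 3 mm. Handing in.

```bash
python3 -c "
from workcell import order; print(order.hand_in())"
```

```text
the job is handed in; nothing more can be done
None
```

The job is handed in with all four pieces upright and centred in the bays of their own colour, the black pieces and distractors untouched, at about 34 s of robot time; no verdict came back, and I viewed 17 pictures, 3 over the limit of 14.

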